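Third hand at the cheese packing counter

ROBOT

A 6-joint arm with a two-finger parallel gripper is mounted at the origin on the work surface. World frame = base frame: x ahead of the robot, y to its left, z up, the work surface at z = 0. Lengths are in m, angles in rad, forces in N, time in s.
With the tool pointing down it reaches from about 0.275 to 0.825 m from the base axis. Payload 4.9 kg.
Tool frame: the origin (TCP) lies midway between the tips of the shut fingers; the grasp point (between the pads) lies 19 mm behind it (bot.grip_depth is the distance from the TCP to the grasp point, in m); z points along the fingers, y is the line along which they close (so a half turn about z gives the same grasp; the last joint's range is limited). The gripper opens to 85 mm and grips with 20 to 120 N. Pads are 22 mm wide; open, the fingers measure 114 mm over their backs; the gripper's body (76 mm by 85 mm) begins 54 mm behind the grasp point. The pads swing forward as they close: fully open they stand 13 mm farther back than shut.
Start: joints at [-1.449, 0.326, -0.193, 1.052, 0, 1.437], TCP at [0.139, -0.532, 0.231] pointing down, gripper open.
Joint ranges: [-2.65, 2.65], [-0.97, 1.79], [-1.3, 1.35], [-1.93, 2.1], [-1.47, 1.37], [-3.14, 3.14]. Speed limits (rad/s): [2.57, 2.57, 3.14, 3.14, 3.14, 3.14].

INTERFACE

Orientations are given as a unit quaternion [w, x, y, z].
In Python, from cell import bot gives the robot as it stands. Calls block until the motion is done:
- bot.move_pose(position, orientation): joint-space move of the TCP to a pose.
- bot.move_linear(position, speed=0.15, rotation=None, until_force=None): straight line of the TCP; rotation=None keeps the orientation; speed is the mean speed in m/s. With until_force (N) it stops when the force on the tool has changed by that much, and returns True; else False.
- bot.goto_joints(angles): joint-space move.
- bot.set_gripper(opening, grasp_force=None): opening from 0.0 (shut) to 1.0 (fully open); grasp_force is the grip in N (None keeps the last); returns when the fingers have stopped.
- bot.wait(seconds).
- bot.solve_ik(position, orientation): joint angles nearest the present ones, or None.
- bot.camera(name): name is "side" or "top" or "wrist"; returns the picture (384x512x3 uint8, red, green, blue); there is no depth.
- bot.calibration(name): a dict with "mtx" (3x3 intrinsics, pixels), "k1" (the pictures are not rectified: a ray, as slopes to the right and down, at radius r is drawn at 1 + k1 r^2 times it, then the intrinsics apply), "extrinsics" (4x4, takes a point from world to camera coordinates); the wrist camera has in their place "hand_eye" (4x4, takes a point from camera to tool coordinates, whose origin is the TCP and whose axes are the flange's). Camera axes: x right, y down, z forward; pixel columns grow to the right and rows downward; lengths in m; the calibration is good to about 2 mm. A picture is of the moment at which its call begins: read the wrist's pose just before it. calibration takes no time and is no camera call.
A pose or a line that the arm cannot do raises bot.PlanningError and nothing moves.
- bot.close_job(): hands the job in; it is judged then, once.
Trained networks look in the newest picture that a camera, given by its name, has taken for a name from the list of things; names that differ only in an ending like _2 or _b are one class to them, and where a whole thing is asked for, a point or a joint stands for the part that bears it (a point fixed in the world has none). Each returns a list of dicts, best first, with "confidence" (0 to 1); they miss things now and then, are a little off and sometimes report something else, mostly with a low value. They report only what shows in the picture. A call takes as long as a camera call. They do not tell look-alikes from the thing itself.
- bot.search_frame(camera, thing): "bbox" ([left, top, width, height] in pixels, round what is visible of it).
Readings, each from a call of its own:
- bot.read_clock(): time.
- bot.read_joint_positions(): joint angles.
- bot.read_joint_vel(): joint speeds.
- bot.read_joint_efforts(): joint torques, N m.
- bot.read_position(): TCP position.
- bot.read_tool_rot(): TCP orientation.
- bot.read_ft_force(): force on the tool from outside, world axes, zero at the start.
- bot.read_moment(): the same for the moment, N m.
- bot.read_gripper_width(): opening from 0.0 (shut) to 1.0 (fully open).
- bot.read_finger_force(): force on a finger pad.
Only numpy, scipy, OpenCV 4.12 (cv2) and the standard library are available. Lean on these libraries where they do the work, as an engineer would, in place of code of your own. Each camera call takes 0.05 s, during which the arm holds its last target. There are 200 camera calls.

TASK

Book the order by squeezing the trigger of the scanner in its cradle right home and letting it spring back. Then lay the long wooden box flat on the bed of the strapping jig and push its end squarely against the middle of the sprung backstop with a steady 10 N or so, and finish while still holding it pressed there so that I can strap it; never push hard enough to bottom the backstop, and leave everything else on the counter where it is.

Things in the scene. Friction and masses are not known exactly. Their poses are not given: they have to be found in the camera images.
- scanner: Pistol-shaped barcode scanner lying on its side, fixed on a grey plate 260 x 170 x 10 mm, left or right on the counter. Origin: centre of plate's underside. Head (top at z 56 mm) along x at y 30..78 mm, looking +x at a white card (84 mm tall, at x 112 mm). Black handle 28 mm wide (x -74..-46 mm, z 16..48 mm) runs from the head to y -77 mm; trigger on the handle's +x side, z 20..44 mm.
- pinch (a point): Fixed point on the scanner to centre a pinch from above (fingers closing along the scanner's x): midway between the handle's back and the released trigger's front; at x -49, y -20, z 32 mm of the scanner, same axes. Handle plus trigger measure 50 mm here, about 40 mm with the trigger home. 25 mm free beside both.
- trigger (a joint): Grey blade 60 mm long, 8 thick, 24 tall, on an upright hinge at its end next to the head. Angle in rad: 0 released, 0.22 home at its stop, growing as it is squeezed towards the handle. Sprung: 2 N at the pinch point to start, 6 N to reach home; springs back when let go.
- trigger_pad (a point): Point on the trigger's front face, 46 mm from its hinge, 32 mm above the counter when released; level with pinch. x points out of the face, away from the handle.
- jig: Strapping jig, fixed, left or right on the counter: aluminium bed plate 260 (x) x 140 (y) x 12 (z) mm with two dark grooves across, and a steel end block at its +x end (x 100..130 mm, 72 mm tall). Origin: centre of the plate's underside; bed top 12 mm above it. Push along its +x. Free bed: x -130 to +45 mm.
- backstop: Sprung upright steel plate 10 (x) x 90 (y) x 50 (z) mm on guide rods before the jig's end block; slides along the jig's +x. Origin: middle of the lower edge of its pushing face, at x 45, y 0, z 16 mm of the jig when free. Travel (0 free, 35 mm bottomed) = its x in the jig's frame minus 45 mm. Force: 2 N plus 0.5 N per mm of travel: 7 N at 10 mm, 10 N at 16, 14 N at 24.
- backstop_face (a point): Centre of the backstop's pushing face (looks to the jig's -x, towards the box), 41 mm above the counter; moves with the plate. Axes as the jig's.
- long_box: Closed light-wood box with a slightly darker nailed-on lid and a small paper label on top, 130 (x) x 56 (y) x 48 (z) mm, 0.25 to 0.6 kg, loose on the counter in the middle between scanner and jig. Origin: centre of its underside; x runs along its length, the two ends are alike.
- square_box: A bystander: leave it where it is. Origin at the centre of its underside. Square wooden box 85 x 85 x 40 mm, same wood.
- onion: A bystander: leave it where it is. Origin at the centre of its underside. Brown onion, 74 mm across, 71 mm tall.
- potato_a: A bystander: leave it where it is. Origin at the centre of its underside. Potato 84 x 52 x 50 mm, on the robot's side of the long box.
- potato_b: A bystander: leave it where it is. Origin at the centre of its underside. Yellow peeled potato 84 x 52 x 50 mm, beyond the long box.
- jar: A bystander: leave it where it is. Origin at the centre of its underside. Amber glass jar 68 mm across, 100 mm tall.
Things that resemble listed ones, but are neither listed nor needed, are in the scene too. What is shaped like the long_box but black is not meant.

How it is judged:
On the way, in this order (a step that is already met when the one before it is completed fails the run):
1. the scanner's trigger is squeezed home (value of joint trigger above 0.17 rad), for 0.2 s.
2. the trigger has been let go and has sprung back (value of joint trigger below 0.03 rad), for 0.1 s.
3. the long box lies flat and square on the jig's bed and is pressed against the backstop within the force band for a second (contact force between long_box and backstop between 7 and 14 N and x of backstop in the frame of jig between 0.054 and 0.07 m and y of long_box in the frame of jig between -0.015 and 0.015 m and z of long_box in the frame of jig between 0.008 and 0.018 m and angle between the x axis of long_box and the x axis of jig, either way round below 0.1 rad and angle between long_box's own z axis and vertical below 0.1 rad and contact force between the fingers and long_box above 3 N and linear speed of long_box below 0.02 m/s), for 1 s.
At the end, for the whole second after the job is handed in: Robot still pressing the long box: 7-14 N on the backstop (travel 9-25 mm), over 3 N of finger contact on the box; box flat on the bed (within 5 mm, tilt under 0.1 rad), within 0.1 rad of the jig's x, centred within 15 mm, still (under 20 mm/s); trigger sprung back (under 0.03 rad) (all of step 3 and value of joint trigger below 0.03 rad); the arm keeps its last pose, push and grip.
It fails at once if the backstop is bottomed (over 33 mm of travel) (x of backstop in the frame of jig above 0.078 m).
It fails at once if a bystander is moved more than 30 mm (distance of any of square_box, onion, potato_a, potato_b, jar from where it was at the start of the episode above 0.03 m).
It also fails if it takes over 54 s, if anything falls off the work surface, if the arm or the gripper's body presses on something with over 40 N, if the wrist force passes 120 N, or if a joint passes its speed limit or range.

## Working session

There is one attempt and no reset: what is moved stays moved. The work goes in short steps, each a Python script; the robot and the scene stay as the last script left them, time stands still between calls to the robot, and variables do not carry over. Pictures are saved under pics/ and viewed, at most 10 in all, crops included, and the job is handed in when it is done.

```bash
mkdir -p pics
cat > h.py <<'E'
import numpy as np, cv2
from cell import bot
def take(n,f):
    im=bot.camera(n); cv2.imwrite(f'pics/{f}.png',im[:,:,::-1]); return im
def ext(n,pose=None):
    c=bot.calibration(n); return np.array(c['mtx']),c['k1'],np.array(c['extrinsics'])
def world(n,uv,z):
    K,k,E=ext(n); out=[]
    for u,v in np.atleast_2d(uv):
        d=np.array([(u-K[0,2])/K[0,0],(v-K[1,2])/K[1,1]]); s=d.copy()
        for _ in range(30): s=d/(1+k*(s@s))
        r=E[:3,:3].T@np.r_[s,1]; o=-E[:3,:3].T@E[:3,3]
        out.append(o+r*(z-o[2])/r[2])
    return np.array(out)
def pix(n,P):
    K,k,E=ext(n); P=np.atleast_2d(P); c=P@E[:3,:3].T+E[:3,3]; s=c[:,:2]/c[:,2:]
    s=s*(1+k*(s**2).sum(1,keepdims=True)); return s*[K[0,0],K[1,1]]+[K[0,2],K[1,2]]
E
python3 - <<'E'
from h import *
im=take('top','top0'); 
for t in ['scanner','jig','backstop','long_box','trigger','square_box','potato_a','jar','onion']:
    print(t,[(np.round(d['bbox']).tolist(),round(d['confidence'],2)) for d in bot.search_frame('top',t)])
s=take('side','side0')
cv2.imwrite('pics/top0b.png',cv2.resize(im[:,:,::-1],(800,600),interpolation=cv2.INTER_CUBIC))
for n in('top','side'):
    K,k,E=ext(n); print(K.tolist(),k,(-E[:3,:3].T@E[:3,3]).round(3))
print(bot.read_clock(), bot.read_tool_rot(),bot.grip_depth, bot.calibration('wrist'))
E
```

```text
scanner [([106.0, 150.0, 76.0, 98.0], 0.85), ([249.0, 163.0, 28.0, 48.0], 0.66)]
jig [([304.0, 129.0, 74.0, 101.0], 0.87)]
backstop [([321.0, 147.0, 36.0, 25.0], 0.7)]
long_box [([133.0, 261.0, 39.0, 52.0], 0.95), ([247.0, 162.0, 29.0, 48.0], 0.67), ([302.0, 246.0, 47.0, 44.0], 0.59)]
trigger []
square_box [([192.0, 82.0, 31.0, 32.0], 0.92)]
potato_a [([250.0, 227.0, 24.0, 22.0], 0.95), ([257.0, 103.0, 25.0, 22.0], 0.66)]
jar [([140.0, 72.0, 30.0, 34.0], 0.68)]
onion [([126.0, 204.0, 24.0, 6.0], 0.63), ([232.0, 102.0, 25.0, 28.0], 0.58)]
[[425.9610816304039, 0.0, 251.01805305511706], [0.0, 425.9610816304039, 195.1154465104574], [0.0, 0.0, 1.0]] -0.1423295786134499 [0.42  0.02  1.233]
[[414.10452971445625, 0.0, 246.1732424243412], [0.0, 414.10452971445625, 191.52064709447765], [0.0, 0.0, 1.0]] -0.06655999791814647 [0.341 0.801 0.629]
0.55 [-1.31098681e-05  9.91832580e-01  1.27546588e-01 -6.60666111e-07] 0.0187 {'mtx': array([[344.33363288,   0.        , 254.79683087],
       [  0.        , 344.33363288, 187.6306088 ],
       [  0.        ,   0.        ,   1.        ]]), 'k1': -0.004813848393228101, 'hand_eye': array([[ 2.98365944e-04, -9.63698700e-01, -2.66991996e-01,
         6.69024796e-02],
       [ 9.99999907e-01,  3.70600841e-04, -2.20162530e-04,
        -4.14247088e-04],
       [ 3.11117803e-04, -2.66991905e-01,  9.63698721e-01,
        -1.41530093e-01],
       [ 0.00000000e+00,  0.00000000e+00,  0.00000000e+00,
         1.00000000e+00]])}
```

View pics/top0b.png

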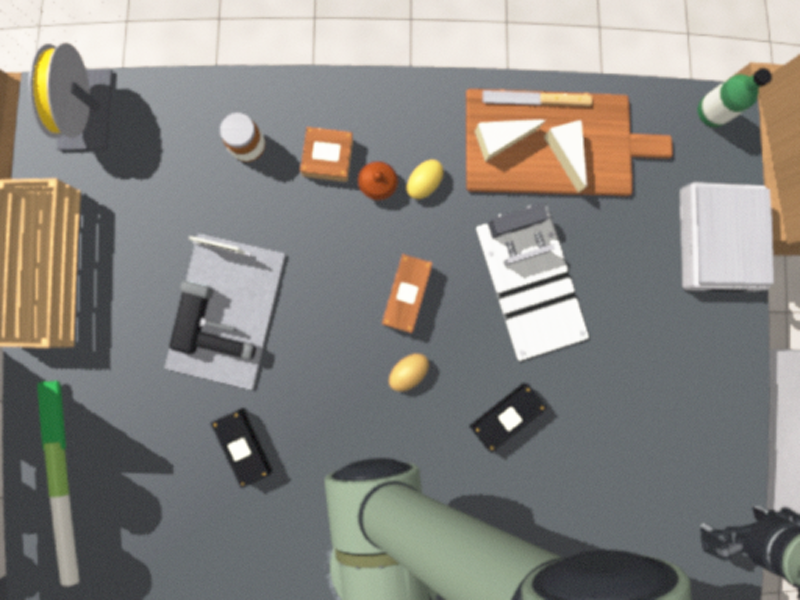

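View pics/side0.png

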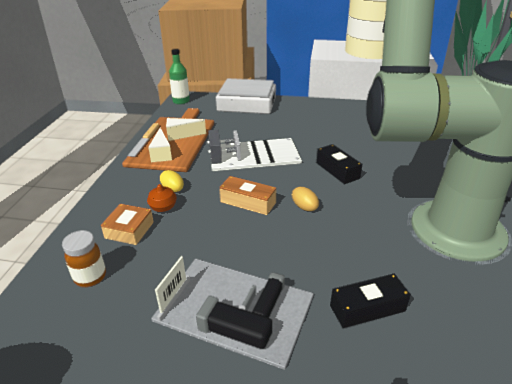

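The brown box with the paper label at (407,293) in the 800-px view lies in the middle, between the scanner on the left and the jig on the right, so it fits long_box. The two at (240,447) and (510,418) are black, so they are look-alikes. I'll confirm this in one enlarged crop and take corners from it for the poses.

Run:
```python
import cv2
im=cv2.imread('pics/top0.png')[125:257,100:385]
cv2.imwrite('pics/crop.png',cv2.resize(im,None,fx=2.8,fy=2.8,interpolation=cv2.INTER_CUBIC))
```

```text
(no output)
```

View pics/crop.png

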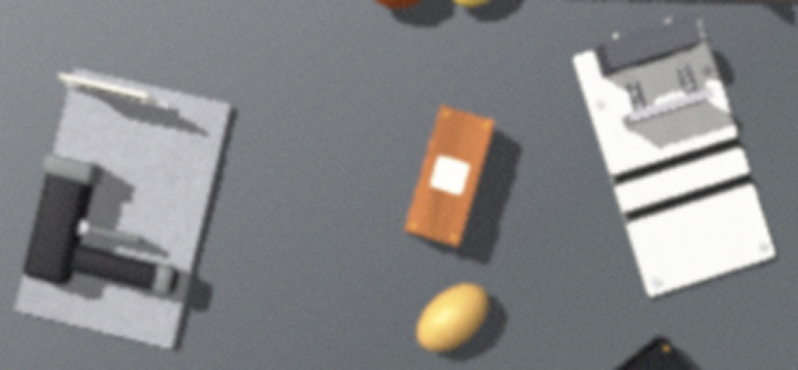

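Confirmed: the brown, paper-labelled box at crop (450,175) is the long box. The scanner plate corners are at (232,103), (176,349), (15,309) and (73,70), and the jig corners at (573,54), (651,297) and (776,257). I'll fit the poses and check them against the known sizes.

Run:
```python
from h import *
def W(p,z): return world('top',(np.array(p)+.5)/2.8-.5+[100,125],z)[:,:2]
def fit(L,w):
    L=np.array(L,float); a=L-L.mean(0); b=w-w.mean(0)
    th=np.arctan2((a[:,0]*b[:,1]-a[:,1]*b[:,0]).sum(),(a*b).sum())
    R=np.array([[np.cos(th),-np.sin(th)],[np.sin(th),np.cos(th)]]); t=w.mean(0)-R@L.mean(0)
    return t.round(4),round(th,4),((L@R.T+t-w)*1000).round(1).tolist()
print('scan',fit([[.13,-.085],[-.13,-.085],[-.13,.085],[.13,.085]],W([(232,103),(176,349),(15,309),(73,70)],.01)))
print('jig',fit([[.13,.07],[-.13,.07],[-.13,-.07]],W([(573,54),(651,297),(776,257)],.012)))
print('box',fit([[.065,.028],[.065,-.028],[-.065,-.028],[-.065,.028]],W([(442,105),(494,121),(458,246),(405,231)],.048)))
print(W([(450,175)],.048))
```

```text
scan (array([0.471, 0.306]), np.float64(-0.2117), [[0.3, 0.6], [-0.1, 1.7], [-2.6, -1.3], [2.5, -0.9]])
jig (array([ 0.53  , -0.2654]), np.float64(0.3079), [[-2.5, -1.6], [1.0, 1.2], [1.4, 0.4]])
box (array([ 0.5045, -0.029 ]), np.float64(-0.2747), [[-0.5, 0.9], [-0.2, -0.8], [-0.0, -0.6], [0.8, 0.5]])
[[ 0.50499737 -0.02920168]]
```

```bash
cat >> h.py <<'E'
from scipy.spatial.transform import Rotation as Ro
def ori(yaw,ref=None):
    """tool down, tool y along world heading yaw; the half turn nearest the wrist's mid range"""
    best=None
    for y in (yaw,yaw+np.pi):
        Y=np.array([np.cos(y),np.sin(y),0]); Z=np.array([0,0,-1.]); M=np.c_[np.cross(Y,Z),Y,Z]
        q=Ro.from_matrix(M).as_quat()[[3,0,1,2]]
        j=bot.solve_ik(list(ref),q.tolist())
        if j is not None and (best is None or abs(j[5])<best[0]): best=(abs(j[5]),q.tolist())
    return best[1]
def loc(t,th,p): return np.array(t)+np.array([[np.cos(th),-np.sin(th)],[np.sin(th),np.cos(th)]])@np.array(p)
SC=((.471,.306),-.2117); JG=((.530,-.2654),.3079); BX=((.5045,-.029),-.2747)
E
python3 - <<'E'
from h import *
p=loc(*SC,[-.049,-.020]); p2=loc(*SC,[-.054,-.020]); print(p)
bot.set_gripper(.78,30)
q=ori(SC[1],[*p,.2]); bot.move_pose([*p,.17],q)
print('hit',bot.move_linear([*p,.018],.12,until_force=8), bot.read_position(),bot.read_ft_force())
bot.move_linear([*p2,.018],.05)
bot.set_gripper(0.0,30); bot.wait(.5)
print(bot.read_gripper_width()*85,bot.read_finger_force(),bot.read_ft_force(),bot.read_clock())
take('side','side1'); take('wrist','w1')
E
```

```text
[0.41889147 0.29674249]
hit False [0.41943404 0.29704249 0.01861549] [-0.06646348 -0.49637454  0.87962291]
40.18236400454966 31.156248988118023 [-3.73206779  0.22513266 10.73647632] 6.475
```

View pics/w1.png

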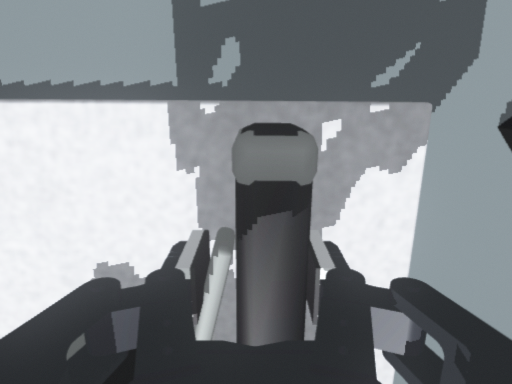

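The wrist picture shows both pads on the handle and the trigger blade, at about (195,270) and (320,280). The opening is 40 mm, so the trigger is home. Next I release it and grasp the box.

Run:
```python
from h import *
bot.set_gripper(.80); bot.wait(.3)
p=np.array(bot.read_position()); 
p1=loc(*SC,[-.050,-.020]); bot.move_linear([*p1,.018],.05)
bot.move_linear([*p1,.17],.15)
take('wrist','w2')
bot.set_gripper(1.0)
b=np.array(BX[0]); q=ori(BX[1]+np.pi/2,[*b,.2])
bot.move_pose([*b,.15],q)
h=bot.move_linear([*b,.012],.12,until_force=10)
f0=bot.read_ft_force()
bot.set_gripper(0.0,60); bot.wait(.2)
print(h,bot.read_position(),f0,bot.read_gripper_width()*85,bot.read_finger_force())
bot.move_linear([*b,.15],.12)
print(bot.read_gripper_width()*85,bot.read_finger_force(),np.array(bot.read_ft_force())-f0,bot.read_joint_positions(),bot.read_clock())
im1=take('side','side2'); im2=take('wrist','w3'); w2=cv2.imread('pics/w2.png')
cv2.imwrite('pics/m.png',cv2.resize(np.vstack([np.hstack([im1[:,:,::-1],w2]),np.hstack([im2[:,:,::-1],im2[:,:,::-1]*0])]),(800,600)))
```

```text
False [ 0.50507042 -0.02889171  0.01277087] [ 1.10937916 -0.72224765  0.44867907] 54.832444336448106 64.85057920217514
54.84005301354489 64.13050532341003 [-1.77038634  2.02228559 -5.23832964] [-2.03629288e-01  3.18517642e-01 -4.31056458e-01  8.22935768e-01
 -2.58732306e-05  7.10876495e-02] 13.5
```

View pics/m.png

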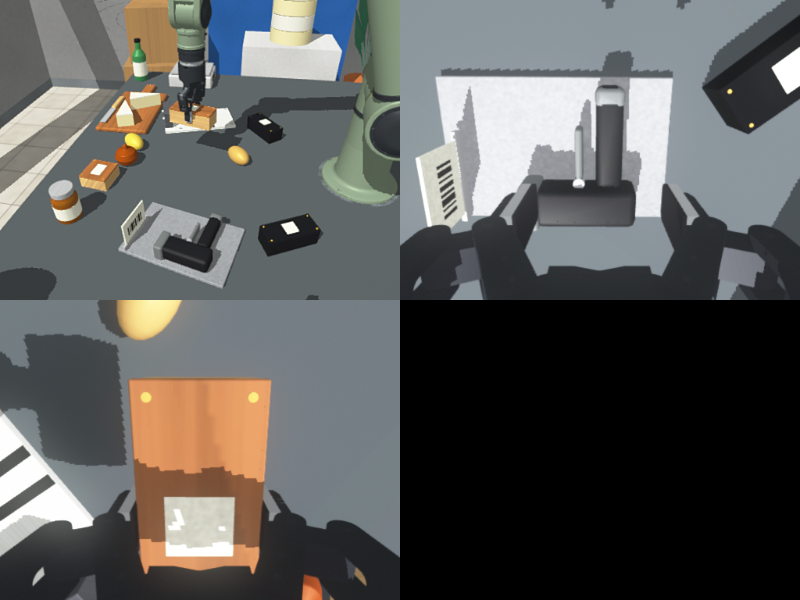

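Held square; the side view shows the trigger sprung back and the bystanders untouched. Next I place it on the bed and push in force-checked steps.

Run:
```python
from h import *
a=loc(*JG,[-.038,0]); q=ori(JG[1]+np.pi/2,[*a,.15])
bot.move_pose([*a,.15],q); bot.wait(.3)
f0=np.array(bot.read_ft_force()); 
bot.move_linear([*a,.05],.12)
h=bot.move_linear([*a,.0235],.03,until_force=5)
z=bot.read_position()[2]; print('down',h,bot.read_position(),np.array(bot.read_ft_force())-f0)
ux=np.array([np.cos(JG[1]),np.sin(JG[1])])
rec=[]
for x in np.arange(-.034,-.0075,.004):
    bot.move_linear([*loc(*JG,[x,0]),z],.03); bot.wait(.1)
    f=np.array(bot.read_ft_force())-f0; P=np.array(bot.read_position())
    print(round(x,3),'act',round((P[:2]-JG[0])@ux,4),'push',round(-f[:2]@ux,2),'lat',round(f[1]*ux[0]-f[0]*ux[1],2),'fz',round(f[2],2))
    if -f[:2]@ux>12: break
take('top','top3'); take('wrist','w4')
im=cv2.imread('pics/top3.png')[120:240,290:390]
w=cv2.imread('pics/w4.png'); cv2.imwrite('pics/m2.png',cv2.resize(np.hstack([cv2.resize(im,(320,384),interpolation=cv2.INTER_CUBIC),w]),(800,369)))
print(bot.read_clock(),bot.read_gripper_width()*85,bot.read_finger_force())
```

```text
down True [ 0.49341394 -0.27667642  0.02478966] [-1.52047685 -0.59575229  8.40176924]
-0.034 act -0.0334 push -0.34 lat -0.28 fz 3.11
-0.03 act -0.0305 push 4.82 lat -0.89 fz 7.07
-0.026 act -0.0261 push 4.01 lat 0.51 fz 7.82
-0.022 act -0.0221 push 4.35 lat 0.73 fz 8.21
-0.018 act -0.019 push 7.56 lat 0.57 fz 9.44
-0.014 act -0.0159 push 10.84 lat 0.2 fz 11.94
-0.01 act -0.0125 push 12.67 lat 0.6 fz 14.4
19.4833 54.927790835150624 65.60547530651093
```

View pics/m2.png

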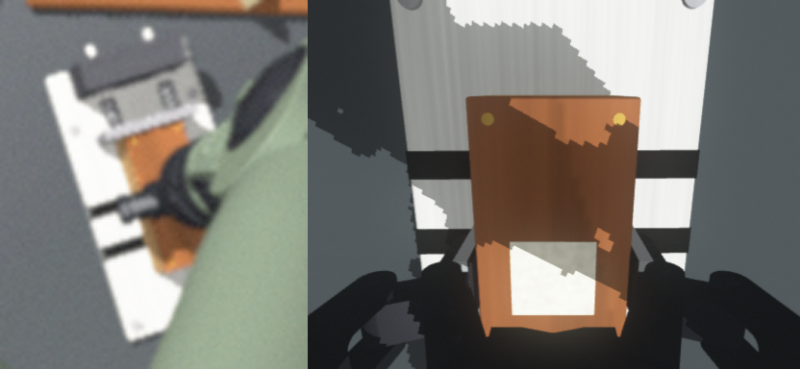

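The wrist view shows the box centred on the bed: its edges at 470 and 637 px sit symmetrically in the plate's 408 to 698 px. Subtracting the bed friction of about mu*fz leaves roughly 6 N at about 8 mm of travel. I'll ease the downward load and advance to 16 mm.

Run:
```python
from h import *
ux=np.array([np.cos(JG[1]),np.sin(JG[1])]); f0=None
def rep(x,z):
    f=np.array(bot.read_ft_force()); P=np.array(bot.read_position())
    a=(P[:2]-JG[0])@ux
    print(round(x,4),round(z,4),'act',round(a,4),'z',round(P[2],4),'push',round(-f[:2]@ux,2),'fz',round(f[2],2)); return a
z=.0258; x=-.010
for x,z in [(-.010,.0258),(-.010,.0266),(-.007,.0266),(-.004,.0268)]:
    bot.move_linear([*loc(*JG,[x,0]),z],.02); bot.wait(.15); a=rep(x,z)
for _ in range(3):
    e=-.0045-a
    if abs(e)<.0008: break
    x+=np.clip(e,-.003,.003); bot.move_linear([*loc(*JG,[x,0]),z],.02); bot.wait(.2); a=rep(x,z)
take('wrist','w5'); take('top','top5'); t=take('side','side5')
w=cv2.imread('pics/w5.png'); s=cv2.resize(t[110:190,180:320,::-1],(672,384),interpolation=cv2.INTER_CUBIC)
c=cv2.resize(cv2.imread('pics/top5.png')[130:210,300:370],(336,384),interpolation=cv2.INTER_CUBIC)
cv2.imwrite('pics/m3.png',cv2.resize(np.hstack([c,w,s]),(800,202)))
print(bot.read_clock(),bot.read_gripper_width()*85,bot.read_finger_force())
```

```text
-0.01 0.0258 act -0.0123 z 0.0251 push 9.62 fz 2.73
-0.01 0.0266 act -0.0122 z 0.0253 push 7.85 fz -1.16
-0.007 0.0266 act -0.0093 z 0.0252 push 6.45 fz -1.47
-0.004 0.0268 act -0.0068 z 0.0253 push 8.65 fz -2.22
-0.0017 0.0268 act -0.005 z 0.0253 push 10.47 fz -0.55
21.8 54.90280437298256 65.3123939037323
```

View pics/m3.png

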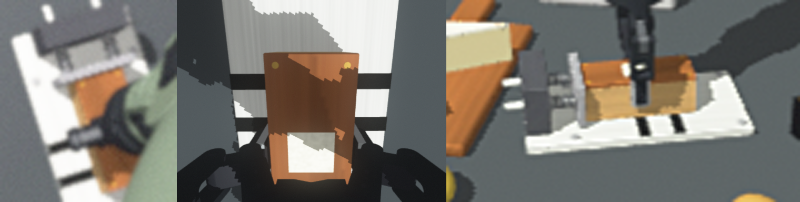

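The box is flat, square and against the backstop, with about 15 mm of travel (about 9.5 N). A 1 mm nudge centres it in the band, then I hold and hand in.

Run:
```python
from h import *
ux=np.array([np.cos(JG[1]),np.sin(JG[1])])
bot.move_linear([*loc(*JG,[-.0004,0]),.0268],.02)
for _ in range(3):
    bot.wait(.6); f=np.array(bot.read_ft_force()); P=np.array(bot.read_position())
    print(((P[:2]-JG[0])@ux).round(4),(-f[:2]@ux).round(2),f[2].round(2),bot.read_finger_force())
print(bot.close_job())
```

```text
-0.004 10.95 -0.39 65.37982642650604
-0.004 11.87 -0.53 65.38063019514084
-0.0039 10.89 -1.03 65.38007229566574
the job is handed in; nothing more can be done
None
```

I squeezed the scanner trigger home and let it spring back, then handed in the job with the long box still held flat and square against the backstop. By my estimate it presses with about 10 N at 16 mm of travel; the hand-in returned no verdict.

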